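# Index the sample table to the next jar

### The arm

A 6-joint arm with a two-finger parallel gripper is mounted at the origin on the work surface. World frame = base frame: x ahead of the robot, y to its left, z up, the work surface at z = 0. Lengths are in m, angles in rad, forces in N, time in s.
With the tool pointing down it reaches from about 0.275 to 0.75 m from the base axis. Payload 10.2 kg.
Tool frame: the origin (TCP) lies on the centre line of the jaws, within the pads' length; the fingertips stand 22 mm ahead of it and the grasp point (between the pads) lies 3 mm ahead of it (robot.tip_reach is the x of the fingertips in the tool frame, in m); x points along the fingers, y is the direction in which the jaws open and shut, and the axes are right-handed (so a half turn about x gives the same grasp; the last joint's range is limited). The gripper opens to 85 mm and grips with 20 to 120 N. Pads are 22 mm wide; open, the fingers measure 114 mm over their backs; the gripper's body (76 mm by 85 mm) begins 54 mm behind the grasp point. The pads swing forward as they close: fully open they stand 13 mm farther back than shut.
Start: joints at [0.933, 0.313, 1.498, -0, 1.331, -0.223], TCP at [0.212, 0.48, 0.253] pointing down, gripper open.
Joint ranges: [-2.94, 2.94], [-0.97, 2.17], [0.19, 2.56], [-1.23, 4.37], [0.02, 3.11], [-2.88, 2.88]. Speed limits (rad/s): [2.39, 2.39, 3.01, 3.14, 3.14, 3.14].

### API

Orientations are given as a rotation vector (axis times angle).
In Python, from plant import robot gives the robot as it stands. The module is installed in compiled form; this text tells all that it offers.
- The arm moves only by the tool arm_command, never from a script. Its argument "plan" is a list of rows, each a list of 4 numbers: the shift along the tool's x, y, z in m, then the turn about the tool's x in units of 8 degrees (1.0 is 8 degrees). A call has 1 to 5 rows; each row is the pose to reach, as a shift and turn from the pose commanded when the call began, along the tool's axes at that moment; what a row does not reach only later rows make up. A row lasts 1/10 s, in which the tool goes at most 50 mm and 8.59 degrees, less where a joint would pass 70% of its speed; a pose out of reach is approached as far as the arm can. A call with a gripper value outside its range is refused whole. "claw" is the finger opening in m, from 0 to 0.0854, set as the call begins (left out, the last holds). The fingers move at their own pace and stop on an object; "squeeze" is the grip in N (left out, the last holds). Time passes only in rows, so rows that repeat a pose let the fingers close. It gives the time, the measured TCP pose, the force and the opening at its end, in the units of the state.
- robot.read_state(): the state, without advancing time (a new reading comes with each control period).
- robot.get_image(name): name is "scene" or "top" or "wrist"; returns the picture (420x560x3 uint8, red, green, blue); there is no depth.
- robot.camera_model(name): a dict with "camera_matrix" (3x3 intrinsics, pixels), "rvec" (rotation vector, rad) and "tvec" (3), from world to camera coordinates, as OpenCV has them. Camera axes: x right, y down, z forward; pixel columns grow to the right and rows downward; lengths in m; the calibration is good to about 2 mm. A picture is of the moment at which its call begins: read the wrist's pose just before it. camera_model takes no time and is no camera call; for the wrist camera it gives the pose at the moment of the call.
- robot.close_job(): hands the job in, once; it reports no verdict.
Trained networks look in the newest picture that a camera, given by its name, has taken for a name from the list of things; names that differ only in an ending like _2 or _b are one class to them, and where a whole thing is asked for, a point or a joint stands for the part that bears it (a point fixed in the world has none). Each returns a list of dicts, best first, with "confidence" (0 to 1); they miss things now and then, are a little off and sometimes report something else, mostly with a low value. They report only what shows in the picture. A call takes as long as a camera call. They do not tell look-alikes from the thing itself.
- robot.silhouettes(camera, target): "pixels" (420x560 bool, what is visible of it) and "uv" ([column, row] in pixels, amid what is visible of it).
The state is a dict: "t": time; "joint_positions": joint angles; "qvel": joint speeds; "joint_efforts": joint torques, N m; "eef_pos": TCP position; "eef_rot": TCP orientation; "ft_force": force on the tool from outside, world axes, zero at the start; "wrist_torque": the same for the moment, N m; "grip_width": finger opening in m.
Only numpy, scipy, OpenCV 4.12 (cv2) and the standard library are available. Lean on these libraries where they do the work, as an engineer would, in place of code of your own. Each camera call takes 0.05 s, during which the arm holds its last target.

### The job

Bring the tall jar under the water probe: with the fingertips press the indexing plunger in by its black cup, turn the table by one hole, the way that brings the tall jar to the probe, and let the plunger spring fully out into that hole. Only press and push, lift nothing: the jars stay standing in their nests, and the other things on the stand and bench stay where they are.

Things in the scene. Friction and masses are not known exactly. Their poses are not given: they have to be found in the camera images.
- stand: fixed stand: square grey plate 336 x 336 mm, 10 mm thick, top 50 mm above the bench, with a 260 mm wide octagonal opening for the turntable and eight 12.5 mm index holes every 45 degrees (0.785 rad) on a 150 mm radius. Origin on the bench below the turning axis; +x points to below the probe, z up. At the start the plunger stands on the -x side
- turn_axis (a point): point on the vertical turning axis of the turntable, at the height of the table's top face (62 mm above the bench). Five jar nests (three 10 mm high pins each) stand round it on a 75 mm radius, 45 degrees apart, the middle one under the probe at the start, none on the plunger's side
- probe_tip (a point): tip of the black and steel water probe, 165 mm above the bench, 75 mm from the turning axis; fixed. The tall jar passes beneath it with 18 mm to spare. It hangs from a steel post, 265 mm tall, at the +x side of the plate (150, 62 mm in the stand's frame)
- turntable (a joint): angle of the aluminium turntable (disc, 250 mm diameter, top 62 mm above the bench), rad, 0 at the start, positive counter-clockwise seen from above; neighbouring holes are 0.785 rad apart. Light friction (0.12 N m) with the plunger pressed in; otherwise the plunger's pin in a hole of the plate blocks it, with about 0.01 rad of play
- plunger (a joint): how far the plunger is pressed down, m: 0 = out, pin in a hole; 0.013 = fully in. Carried by the turntable, opposite the middle nest. Spring: about 5 N out, 9 N in. Its round-nosed pin comes up from below into the index hole and leaves it at 0.009. Let go within 3 mm of a hole it centres itself and springs out; between holes it stays in by about 0.009 and can be dragged to the hole
- thumb_cup: round black cup on top of the plunger, the part to press: outer diameter 48 mm, inner about 40 mm, floor 6 mm above its underside, rim 6 mm above the floor; origin at the centre of its underside (86 mm above the bench when out). It takes shut fingertips; pressed, it follows them by friction and by its rim
- cup_floor (a point): centre of the floor of the cup, the point to press straight down: 92 mm above the bench when out, 115 mm from the turning axis
- tall_jar: the tall sample jar: closed, clear, white cap, 36 mm in diameter and 85 mm tall (the other four are 52 mm tall), standing loose in the nest next to the middle one, on one side or the other; origin at the centre of its underside, 62 mm above the bench, z up
- jar_mid: closed clear sample jar with a white cap, 36 mm in diameter and 52 mm tall, standing loose in a nest of the turntable (in the middle nest, under the probe at the start); origin at the centre of its underside, z up. To be left standing in its nest
- jar_near: closed clear sample jar with a white cap, 36 mm in diameter and 52 mm tall, standing loose in a nest of the turntable (beside the middle nest, on the other side from the tall jar at the start); origin at the centre of its underside, z up. To be left standing in its nest
- jar_left: closed clear sample jar with a white cap, 36 mm in diameter and 52 mm tall, standing loose in a nest of the turntable (in the outermost nest on the stand's +y side at the start); origin at the centre of its underside, z up. To be left standing in its nest
- jar_right: closed clear sample jar with a white cap, 36 mm in diameter and 52 mm tall, standing loose in a nest of the turntable (in the outermost nest on the stand's -y side at the start); origin at the centre of its underside, z up. To be left standing in its nest
- coupling: bystander: steel motor coupling, 30 mm in diameter, 33 mm tall, on one of the two plate corners on the plunger's side; origin at its underside
- reducer: bystander: grey pipe reducer, 32 mm in diameter, 38 mm tall, on the other of these corners; origin at its underside
- screwdriver: bystander: yellow-handled screwdriver lying on the bench on the stand's -y side, clear of the plate
- wrench: bystander: steel wrench lying on the bench on the stand's +y side, clear of the plate
Not all that is in view belongs to the job. Leave any blue or green look-alike of the jar_right alone.

How it is judged:
By the outcome, as a careful person would: the job done as asked, in the order asked, and still so for the second after the job is handed in, with the robot touching nothing.
It also fails if it takes over 35 s, if anything falls off the work surface, if the arm or the gripper's body presses on something with over 40 N, if the wrist force passes 120 N, or if a joint passes its speed limit or range.

## Working session

There is one attempt and no reset: what is moved stays moved. The work goes in short steps, Python scripts to look and compute and a tool call to move; the robot and the scene stay as the last step left them, time stands still between calls to the robot, and variables do not carry over. Pictures are saved under pics/ and viewed, and the job is handed in when it is done.

Besides the shell and the picture viewer there is one more tool, called after "Request:" as name(argument=value, ...), one argument or row to a line, values as JSON. arm_command: Moves the arm, as the interface text tells. Its arguments: {"type":"object","properties":{"plan":{"type":"array"},"claw":{"type":"number"},"squeeze":{"type":"number"}},"required":["plan"]}

```bash
mkdir -p pics
cat > h.py <<'E'
import numpy as np, cv2
from plant import robot
def cam(n):
    m=robot.camera_model(n);R=cv2.Rodrigues(np.array(m["rvec"],float))[0];return np.array(m["camera_matrix"]),R,np.array(m["tvec"],float).ravel()
def proj(n,P):
    K,R,t=cam(n);p=(K@(R@np.atleast_2d(P).T+t[:,None])).T;return p[:,:2]/p[:,2:]
def back(n,uv,z):
    K,R,t=cam(n);d=R.T@np.linalg.inv(K)@np.array([uv[0],uv[1],1.]);c=-R.T@t;return c+d*(z-c[2])/d[2]
def snap(n,f):
    im=robot.get_image(n);cv2.imwrite(f,im[:,:,::-1]);return im
E
python3 - <<'E'
from h import *
for n in("scene","top"): snap(n,f"pics/{n}0.png")
for n in("top","scene"):
  for o in("thumb_cup","tall_jar","coupling","reducer","stand"):
    r=robot.silhouettes(n,o)
    print(n,o,[(round(x["confidence"],2),np.round(x["uv"]),int(x["pixels"].sum())) for x in r[:3]])
s=robot.read_state();print(s["t"],s["eef_pos"],s["eef_rot"],robot.tip_reach)
E
```

```text
top thumb_cup [(0.52, array([333., 243.]), 294), (0.18, array([321., 206.]), 5828)]
top tall_jar [(0.7, array([336., 176.]), 238)]
top coupling [(0.6, array([333., 244.]), 259)]
top reducer [(0.69, array([388., 242.]), 116)]
top stand [(0.88, array([323., 202.]), 13870)]
scene thumb_cup [(0.52, array([207., 214.]), 220)]
scene tall_jar [(0.78, array([225., 260.]), 550)]
scene coupling [(0.38, array([264., 236.]), 266)]
scene reducer [(0.56, array([153., 240.]), 191), (0.17, array([289., 214.]), 219)]
scene stand [(0.96, array([237., 259.]), 12684)]
0.6 [0.21158302 0.48046857 0.25328804] [ 0.32532164  1.54620549 -0.32539088] 0.022
```

View pics/top0.png

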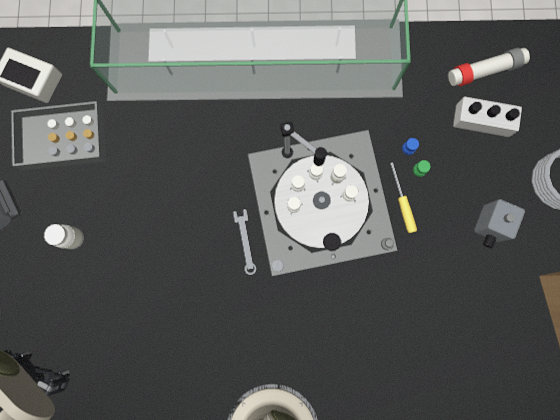

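View pics/scene0.png

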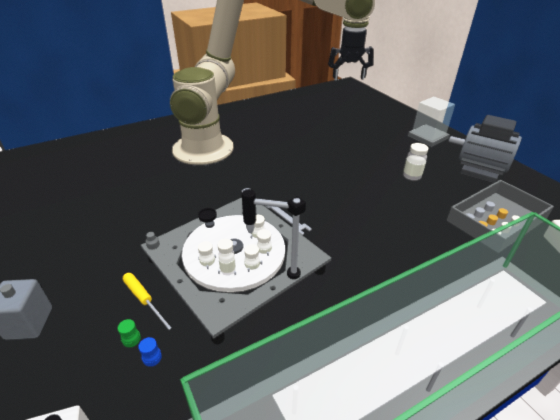

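The top view shows the plate centred near (322,200) and the cup at (333,243). A larger white cap sits at (339,172), next to the middle jar on the image-right side. The blue (411,146) and green (422,168) jars are look-alikes off the stand. I'll enlarge the view and fit the stand pose.

Run:
```python
from h import *
t=cv2.imread("pics/top0.png");s=cv2.imread("pics/scene0.png")
a=cv2.resize(t[120:290,235:435],None,fx=2.9,fy=2.9,interpolation=cv2.INTER_CUBIC)
cv2.imwrite("pics/c_top.png",a);cv2.imwrite("pics/c_sc.png",cv2.resize(s[180:310,130:340],None,fx=3.6,fy=3.6,interpolation=cv2.INTER_CUBIC))
robot.get_image("top")
r=robot.silhouettes("top","stand")[0]["pixels"].astype(np.uint8)
c=max(cv2.findContours(r,0,2)[0],key=cv2.contourArea)
print(cv2.minAreaRect(c))
b=cv2.boxPoints(cv2.minAreaRect(c));print(b)
W=np.array([back("top",p,.05) for p in b]);print(W.round(4),W.mean(0), [np.linalg.norm(W[i]-W[i-1]) for i in range(4)])
r=robot.silhouettes("top","turntable")
for x in r[:2]:
  print(x["confidence"],x["uv"],x["pixels"].sum())
K,R,tt=cam("top");print(-R.T@tt)
```

```text
((318.6053466796875, 191.1957244873047), (147.84771728515625, 127.48545837402344), 77.6609115600586)
[[240.53778 132.60114]
 [365.0783  105.35788]
 [396.6729  249.79031]
 [272.1324  277.03357]]
[[ 0.7957  0.0824  0.05  ]
 [ 0.8698 -0.2617  0.05  ]
 [ 0.4708 -0.3315  0.05  ]
 [ 0.4016 -0.0032  0.05  ]] [ 0.63446314 -0.12849568  0.05      ] [np.float64(0.40321812079448655), np.float64(0.35204754217972173), np.float64(0.40502907321974446), np.float64(0.33552011743651694)]
0.75 [319.9, 205.3] 5957
[ 0.39055039 -0.04242627  1.29490667]
```

View pics/c_top.png

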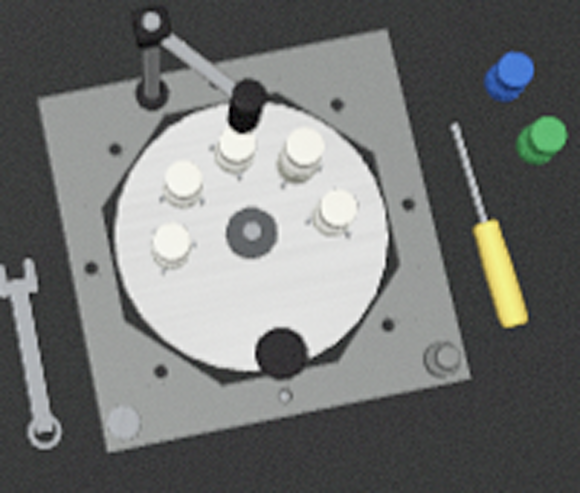

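View pics/c_sc.png

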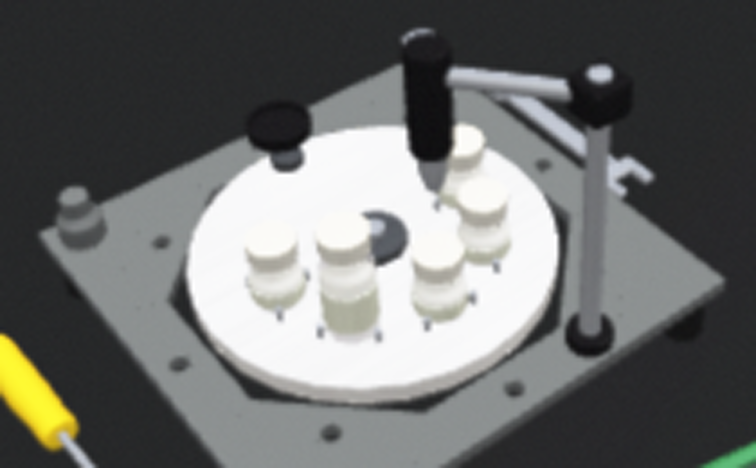

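The crops confirm the tall jar: top crop (302,155), scene crop (345,270). It stands on the stand's -y side of the middle jar, so the table must turn counter-clockwise (+0.785). Next I fit the stand pose from corners and holes.

```bash
cat > fit.py <<'E'
from h import *
from scipy.optimize import least_squares
def S(p,P): 
    P=np.atleast_2d(P);c,s=np.cos(p[2]),np.sin(p[2]);return np.c_[p[0]+c*P[:,0]-s*P[:,1],p[1]+s*P[:,0]+c*P[:,1],P[:,2]]
E
python3 - <<'E'
from fit import *
im=[(40,98),(388,30),(470,378),(107,452),(337,104),(408,204),(388,324),(161,371),(91,267),(115,149)]
uv=(np.array(im)+.5)/2.9-.5+[235,120]
a=.168;h=[(.15*np.cos(np.radians(d)),.15*np.sin(np.radians(d)),.05) for d in(-45,-90,-135,135,90,45)]
P=np.array([(a,a,.05),(a,-a,.05),(-a,-a,.05),(-a,a,.05)]+h)
r=least_squares(lambda p:(proj("top",S(p,P))-uv).ravel(),[.6,-.15,-.2])
print(r.x,r.fun.reshape(-1,2).round(1))
p=r.x;np.save("p.npy",p)
cup=S(p,[(-.115,0,.092),(-.115*np.cos(np.pi/4),-.115*np.sin(np.pi/4),.092)]);print(cup)
print("cup rim proj",proj("top",S(p,[(-.115,0,.098),(-.075*0,0,.062),(.075,0,.165)])),proj("scene",S(p,[(-.115,0,.098),(0,0,.062),(.075,0,.165)])))
for n in("top","scene"):
  robot.get_image(n);q=robot.silhouettes(n,"thumb_cup");print(n,[(x["confidence"],x["uv"]) for x in q[:2]])
s=robot.read_state();Rt=cv2.Rodrigues(np.array(s["eef_rot"]))[0];print(Rt.round(3));print(s["joint_positions"])
c=cup[0];print("tool shift to 40mm above floor",Rt.T@(c+[0,0,.04+.022]-s["eef_pos"]))
E
```

```text
[ 0.60297321 -0.13495192  0.19079459] [[-0.6  0.1]
 [-0.2 -0.3]
 [ 0.1  0.1]
 [ 0.1 -0.2]
 [ 0.2  0.1]
 [ 0.3  0. ]
 [ 0.   0.4]
 [-0.1 -0.1]
 [ 0.1  0.1]
 [ 0.2 -0.2]]
[[ 0.49006001 -0.15676042  0.092     ]
 [ 0.53855246 -0.23021455  0.092     ]]
cup rim proj [[331.74200637 241.42432198]
 [321.29085521 200.18109511]
 [317.93983885 163.66220774]] [[206.66365491 212.37179982]
 [233.1835196  246.75054839]
 [249.70670646 231.1337492 ]]
top [(0.82, [331.9, 243.6])]
scene [(0.5, [207.5, 213.5])]
[[-0.     0.403  0.915]
 [-0.     0.915 -0.403]
 [-1.    -0.    -0.   ]]
[ 9.32587679e-01  3.12941193e-01  1.49774750e+00  7.46623877e-06
  1.33099937e+00 -2.23428366e-01]
tool shift to 40mm above floor [ 0.09928381 -0.47096088  0.51165822]
```

Request:
arm_command(
  plan=[
    [0,-0.03,0.033,0],
    [0,-0.064,0.07,0],
    [0,-0.098,0.106,0],
    [0,-0.131,0.143,0],
    [0,-0.165,0.18,0],
  ],
  claw=0,
  squeeze=40,
)

```text
t: 1.45
eef_pos: [0.31, 0.2554, 0.2535]
eef_rot: [0.325, 1.546, -0.325]
ft_force: [0.8, 0.5, 1.0]
grip_width: 0.0123
```

Request:
arm_command(
  plan=[
    [0,-0.034,0.037,0],
    [0,-0.068,0.074,0],
    [0,-0.101,0.111,0],
    [0,-0.135,0.148,0],
    [0,-0.165,0.18,0],
  ],
)

```text
t: 1.95
eef_pos: [0.4085, 0.0312, 0.2536]
eef_rot: [0.326, 1.545, -0.326]
ft_force: [1.1, 0.8, -0.6]
grip_width: 0.0001
```

```bash
cat > go.py <<'E'
from fit import *
p=np.load("p.npy")
s=robot.read_state();Rt=cv2.Rodrigues(np.array(s["eef_rot"]))[0]
cup=S(p,[(-.115,0,.092)])[0]
print(s["t"],s["eef_pos"],s["grip_width"],s["ft_force"],"R",Rt.round(3).tolist())
print("to tips 20mm above floor",(Rt.T@(cup+[0,0,.02+.022]-s["eef_pos"])).round(4))
E
python3 go.py
```

```text
1.95 [0.408514   0.03124977 0.25356121] 0.00013193811257701207 [ 1.14988162  0.77524753 -0.64947786] R [[0.001, 0.404, 0.915], [-0.0, 0.915, -0.404], [-1.0, 0.0, 0.001]]
to tips 20mm above floor [ 0.1197 -0.1391  0.1504]
```

Request:
arm_command(
  plan=[
    [0,-0.034,0.036,0],
    [0.01,-0.067,0.072,0],
    [0.03,-0.1,0.108,0],
    [0.055,-0.13,0.14,0],
    [0.075,-0.141,0.152,0],
  ],
)

```text
t: 2.45
eef_pos: [0.4909, -0.1599, 0.177]
eef_rot: [0.327, 1.546, -0.328]
ft_force: [-0.2, 0.2, 0.5]
grip_width: 0.0002
```

Request:
arm_command(
  plan=[
    [0.022,0,0,0],
    [0.034,0,0,0],
    [0.034,0,0,0],
  ],
)

```text
t: 2.75
eef_pos: [0.4897, -0.1561, 0.1432]
eef_rot: [0.326, 1.549, -0.325]
ft_force: [-0.6, 0.6, 1.0]
grip_width: 0.0001
```

```bash
python3 go.py
python3 - <<'E'
from h import *
for n in("top","scene","wrist"): snap(n,f"pics/{n}1.png")
a=cv2.imread("pics/top1.png")[190:280,280:400];b=cv2.imread("pics/scene1.png")[150:260,150:290]
a=cv2.resize(a,(520,390),interpolation=cv2.INTER_CUBIC);b=cv2.resize(b,(496,390),interpolation=cv2.INTER_CUBIC)
cv2.imwrite("pics/ab1.png",cv2.resize(np.hstack([a,b]),(800,307)))
E
```

```text
2.75 [ 0.48966687 -0.15614868  0.14317433] 0.00011772447094925526 [-0.63461821  0.5522298   0.96076381] R [[-0.002, 0.403, 0.915], [0.001, 0.915, -0.403], [-1.0, 0.0, -0.003]]
to tips 20mm above floor [ 0.0092 -0.0004  0.0006]
```

View pics/ab1.png

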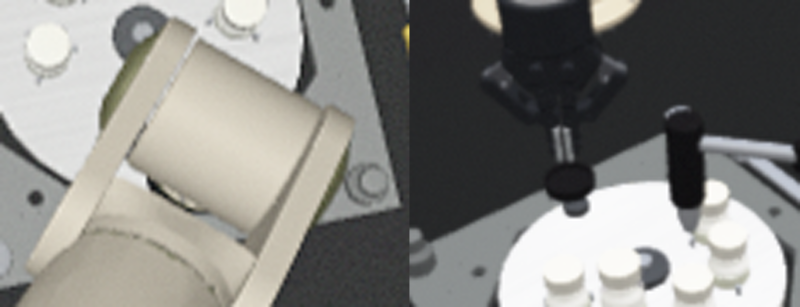

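View pics/wrist1.png

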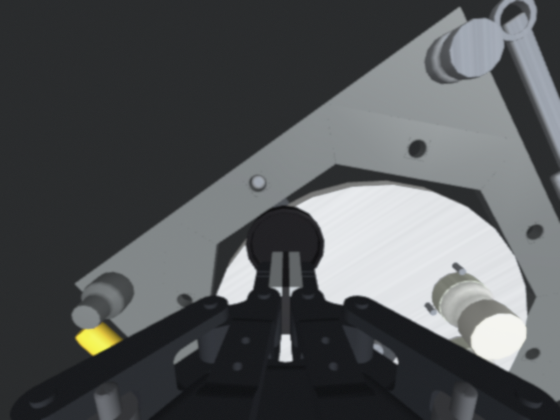

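Request:
arm_command(
  plan=[
    [0.015,0,0,0],
    [0.027,0,0,0],
    [0.032,0,0,0],
    [0.035,0,0,0],
    [0.035,0,0,0],
  ],
)

```text
t: 3.4
eef_pos: [0.4902, -0.1567, 0.1097]
eef_rot: [0.325, 1.547, -0.325]
ft_force: [-3.5, -0.0, 6.0]
grip_width: 0.0002
```

Request:
arm_command(
  plan=[
    [0.004,0,0,0],
    [0.007,0,0,0],
    [0.008,0,0,0],
    [0.008,0,0,0],
  ],
)

```text
t: 3.8
eef_pos: [0.4904, -0.1569, 0.1023]
eef_rot: [0.325, 1.546, -0.326]
ft_force: [-3.4, -0.0, 7.4]
grip_width: 0.0001
```

```bash
python3 go.py
python3 - <<'E'
from h import *
snap("scene","pics/scene2.png")
b=cv2.imread("pics/scene2.png")[130:260,130:330]
cv2.imwrite("pics/b2.png",cv2.resize(b,(800,520),interpolation=cv2.INTER_CUBIC))
E
```

```text
3.8 [ 0.49042389 -0.1569096   0.10225865] 0.0001401892099849007 [-3.41739624e+00 -3.28247974e-03  7.37468460e+00] R [[0.001, 0.403, 0.915], [-0.001, 0.915, -0.403], [-1.0, -0.001, 0.001]]
to tips 20mm above floor [-0.0317 -0.     -0.0004]
```

View pics/b2.png

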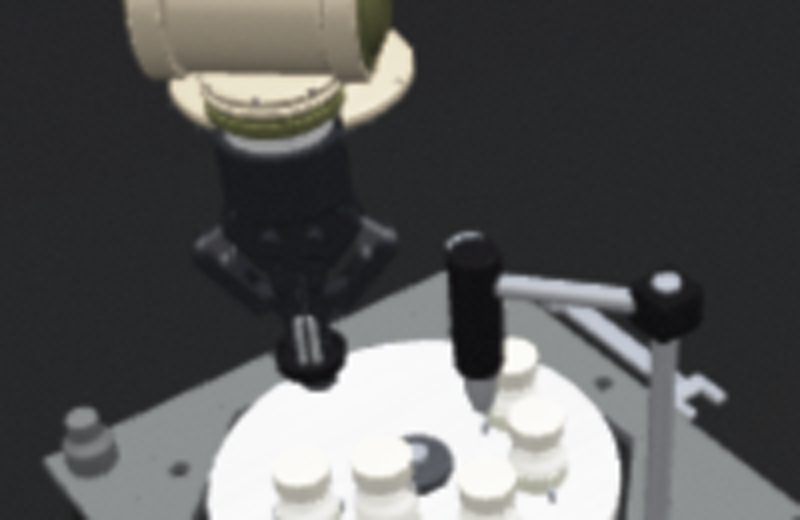

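Request:
arm_command(
  plan=[
    [0.001,0,0,0],
    [0.001,0,0,0],
  ],
)

```text
t: 4.05
eef_pos: [0.4904, -0.157, 0.1014]
eef_rot: [0.325, 1.545, -0.326]
ft_force: [-3.4, 0.2, 7.7]
grip_width: -0.0
```

```bash
cat > arc.py <<'E'
from fit import *
import sys
p=np.load("p.npy");s=robot.read_state()
Y=np.array([.403,.915,0]);Z=np.array([.915,-.403,0])
f=lambda d:S(p,[(-.115*np.cos(np.radians(d)),-.115*np.sin(np.radians(d)),0)])[0]
e=s["eef_pos"]-np.array([p[0],p[1],0]);print("t",s["t"],"eef",s["eef_pos"].round(4) if hasattr(s["eef_pos"],'round') else s["eef_pos"],"F",np.round(s["ft_force"],1),"ang",np.degrees(np.arctan2(-e[1],-e[0])-p[2]),"r",np.hypot(e[0],e[1]))
for d in [0,.4,1.2,2.4,4,6,8,10.5,13,15.5,18,20.5,23,25.5,28,30.5,33,35.5,38,40,42,43.5,44.5,45,45.5,46,47]:
  v=f(d)-f(0);print(d,(v@Y).round(4),(v@Z).round(4))
E
python3 arc.py
```

```text
t 4.05 eef [ 0.4904 -0.157   0.1014] F [-3.4  0.2  7.7] ang 0.12927181039249827 r 0.11467960753148967
0 0.0 0.0
0.4 -0.0007 0.0005
1.2 -0.002 0.0014
2.4 -0.0039 0.0028
4 -0.0064 0.0048
6 -0.0095 0.0074
8 -0.0125 0.01
10.5 -0.0161 0.0135
13 -0.0196 0.0171
15.5 -0.0229 0.0209
18 -0.026 0.0249
20.5 -0.029 0.0289
23 -0.0317 0.0331
25.5 -0.0343 0.0374
28 -0.0367 0.0418
30.5 -0.0389 0.0463
33 -0.0409 0.0509
35.5 -0.0427 0.0556
38 -0.0443 0.0603
40 -0.0454 0.0642
42 -0.0464 0.0681
43.5 -0.0471 0.071
44.5 -0.0475 0.073
45 -0.0477 0.074
45.5 -0.0478 0.075
46 -0.048 0.076
47 -0.0483 0.0779
```

Request:
arm_command(
  plan=[
    [0,-0.0007,0.0005,0],
    [0,-0.002,0.0014,0],
    [0,-0.0039,0.0028,0],
    [0,-0.0064,0.0048,0],
    [0,-0.0095,0.0074,0],
  ],
)

```text
t: 4.55
eef_pos: [0.4939, -0.1686, 0.1016]
eef_rot: [0.325, 1.544, -0.326]
ft_force: [-1.0, 1.8, 7.9]
grip_width: 0.0
```

```bash
python3 arc.py|head -1
python3 - <<'E'
from h import *
snap("scene","pics/scene3.png")
b=cv2.imread("pics/scene3.png")[130:310,130:330]
cv2.imwrite("pics/b3.png",cv2.resize(b,(660,594),interpolation=cv2.INTER_CUBIC))
E
```

```text
t 4.55 eef [ 0.4939 -0.1686  0.1016] F [-1.   1.8  7.9] ang 6.2265613948187735 r 0.11419317704137864
```

View pics/b3.png

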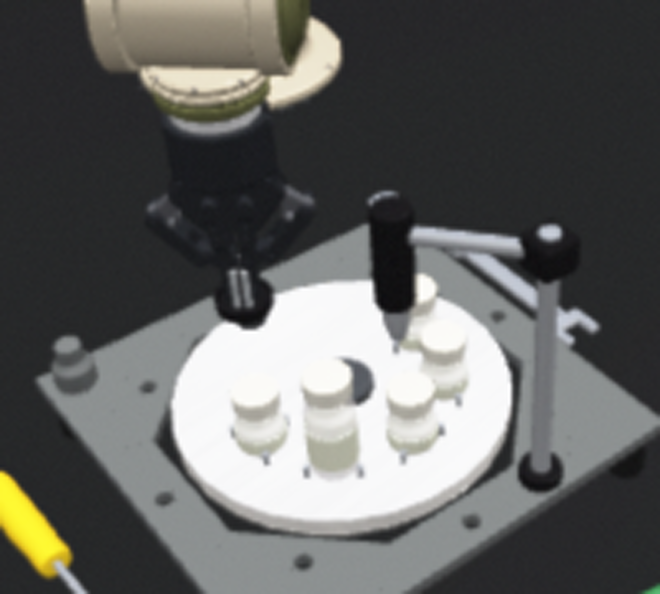

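The table turns freely: lateral force is about 2 N and the jars are standing. Continuing along the arc.

Request:
arm_command(
  plan=[
    [0,-0.003,0.0026,0],
    [0,-0.0066,0.0061,0],
    [0,-0.0101,0.0097,0],
    [0,-0.0134,0.0135,0],
    [0,-0.0165,0.0175,0],
  ],
)

```text
t: 5.1
eef_pos: [0.5035, -0.1909, 0.1018]
eef_rot: [0.325, 1.543, -0.326]
ft_force: [0.0, 2.2, 7.5]
grip_width: 0.0
```

Request:
arm_command(
  plan=[
    [0,-0.003,0.004,0],
    [0,-0.0057,0.0082,0],
    [0,-0.0083,0.0125,0],
    [0,-0.0107,0.0169,0],
    [0,-0.0129,0.0214,0],
  ],
)

```text
t: 5.6
eef_pos: [0.5178, -0.2114, 0.1018]
eef_rot: [0.325, 1.544, -0.326]
ft_force: [-0.3, 2.1, 7.4]
grip_width: -0.0001
```

Request:
arm_command(
  plan=[
    [0,-0.002,0.0046,0],
    [0,-0.0038,0.0093,0],
    [0,-0.0054,0.014,0],
    [0,-0.0065,0.0179,0],
    [0,-0.0065,0.0179,0],
  ],
)

```text
t: 6.1
eef_pos: [0.532, -0.2248, 0.102]
eef_rot: [0.324, 1.542, -0.326]
ft_force: [0.5, -0.1, 8.0]
grip_width: 0.0003
```

```bash
python3 arc.py|head -1
python3 - <<'E'
from h import *
snap("scene","pics/scene4.png")
b=cv2.imread("pics/scene4.png")[130:310,130:330]
cv2.imwrite("pics/b4.png",cv2.resize(b,(660,594),interpolation=cv2.INTER_CUBIC))
snap("top","pics/top4.png")
snap("wrist","pics/wrist4.png")
b=cv2.imread("pics/top4.png")[120:290,235:435]
cv2.imwrite("pics/t4.png",cv2.resize(b,(580,493),interpolation=cv2.INTER_CUBIC))
E
```

```text
t 6.1 eef [ 0.532  -0.2248  0.102 ] F [ 0.5 -0.1  8. ] ang 40.778602315922996 r 0.11452641488154681
```

View pics/b4.png

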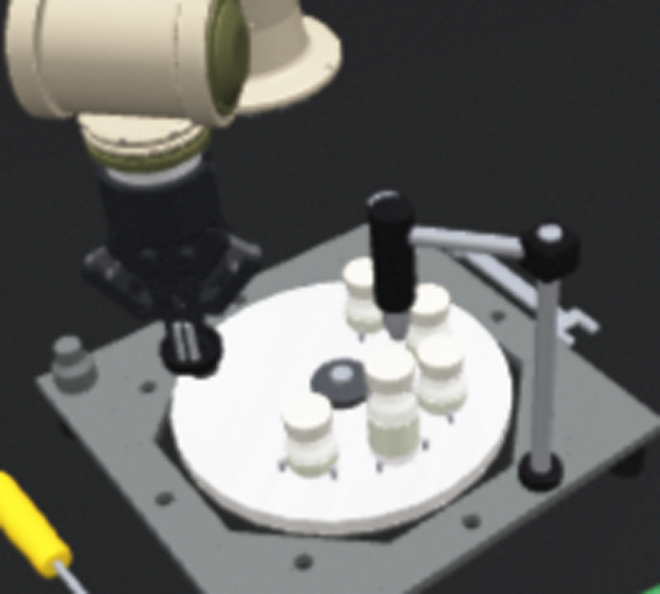

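View pics/wrist4.png

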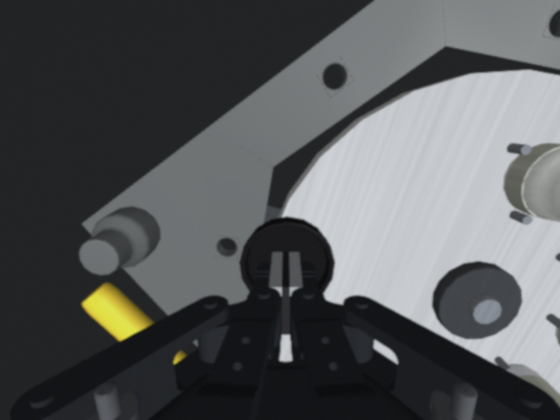

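View pics/t4.png

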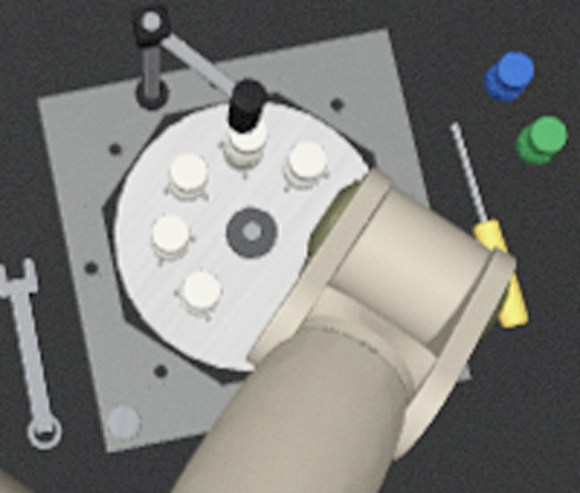

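The tall jar is nearly under the probe, at scene crop (390,400), and all jars are standing. The hole is just ahead of the cup in the wrist view. Now the last 5°.

Request:
arm_command(
  plan=[
    [0,-0.001,0.0039,0],
    [0,-0.0017,0.0068,0],
    [0,-0.0021,0.0085,0],
    [0,-0.0023,0.0096,0],
    [0,-0.0023,0.0096,0],
  ],
)

```text
t: 6.75
eef_pos: [0.5396, -0.2305, 0.102]
eef_rot: [0.324, 1.543, -0.326]
ft_force: [-0.1, 1.3, 8.1]
grip_width: -0.0001
```

```bash
python3 arc.py|head -1
cat > ang.py <<'E'
from fit import *
import sys
p=np.load("p.npy");tag=sys.argv[1]
for n in("top","scene"): snap(n,f"pics/{n}{tag}.png")
# white caps in top pics: compare before/after by back-projecting cap centroid
def caps(f,s,c):
    im=cv2.imread(f)
    return im
# silhouettes of jars
for n in("top","scene"):
  got=[]
  for o,h in(("tall_jar",.147),("jar_mid",.114)):
    for x in robot.silhouettes(n,o):
      if x["confidence"]<.3: continue
      uv=np.array(x["uv"]);z=.062+(h-.062)/2
      w=back(n,uv,z)-[p[0],p[1],0];a=np.degrees(np.arctan2(w[1],w[0])-p[2]);r=np.hypot(w[0],w[1])
      got.append((o,round(x["confidence"],2),uv.round(1).tolist(),round(a,1),round(r,3)))
  print(n,*got,sep="\n ")
b=cv2.imread(f"pics/scene{tag}.png")[130:310,130:330]
cv2.imwrite(f"pics/b{tag}.png",cv2.resize(b,(660,594),interpolation=cv2.INTER_CUBIC))
E
python3 ang.py 5
python3 - <<'E'
# angle of the disc by registering the caps: threshold bright caps in before / now top images
from fit import *
p=np.load("p.npy")
def err(d):
  return 0
a=cv2.imread("pics/top0.png",0);b=cv2.imread("pics/top5.png",0)
# predicted cap centres at table angle d; measure cap centroid locally (non-occluded jars)
for nm,im,base in(("0",a,0),("5",b,45)):
  for k,h in((90,.114),(45,.114),(0,.114),(-45,.147),(-90,.114)):
    th=np.radians(k+base);uv=proj("top",S(p,[(.075*np.cos(th),.075*np.sin(th),h)]))[0]
    u,v=np.round(uv).astype(int);w=8;c=cv2.resize(im[v-w:v+w+1,u-w:u+w+1],None,fx=4,fy=4,interpolation=cv2.INTER_CUBIC)
    C=cv2.HoughCircles(c,cv2.HOUGH_GRADIENT,1,40,param1=60,param2=8,minRadius=18,maxRadius=34)
    if C is None: print(nm,k,"-");continue
    q=(C[0,0,:2]+.5)/4-.5+[u-w,v-w];X=back("top",q,h)-[p[0],p[1],0]
    print(nm,k,uv.round(1),q.round(1),np.degrees(np.arctan2(X[1],X[0])-p[2]).round(1),np.hypot(X[0],X[1]).round(3))
E
```

```text
t 6.75 eef [ 0.5396 -0.2305  0.102 ] F [-0.1  1.3  8.1] ang 45.5148522678396 r 0.11468718770772916
top
 ('tall_jar', 0.64, [317.5, 173.6], np.float64(-0.4), np.float64(0.064))
 ('jar_mid', 0.45, [294.8, 183.5], np.float64(49.2), np.float64(0.081))
scene
 ('tall_jar', 0.89, [247.5, 252.9], np.float64(-6.9), np.float64(0.075))
 ('jar_mid', 0.55, [261.4, 239.0], np.float64(50.4), np.float64(0.069))
 ('jar_mid', 0.49, [256.9, 222.4], np.float64(97.7), np.float64(0.083))
0 90 [293.9 202.5] [293.5 202.5] 89.9 0.076
0 45 [298.2 180.8] [297.8 181.8] 47.1 0.075
0 0 [316.7 168.6] [316.2 169.2] 1.1 0.073
0 -45 [340.1 169.7] [339.5 170.8] -45.1 0.072
0 -90 [351.6 191. ] [351.2 191.2] -90.4 0.074
5 90 [306.6 221. ] [305.8 220.8] 133.3 0.076
5 45 [293.9 202.5] [293.2 202.8] 90.3 0.077
5 0 [298.2 180.8] [298.2 180.5] 44.4 0.075
5 -45 [317.5 165.4] [318.  165.5] -1.0 0.075
5 -90 [338.7 172.7] [338.8 173.8] -46.3 0.073
```

Run:
```python
from h import *
snap("wrist","pics/wrist5.png")
```

```text
(no output)
```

View pics/wrist5.png

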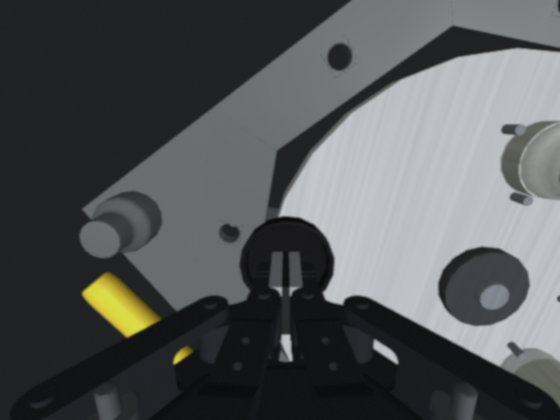

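View pics/b5.png

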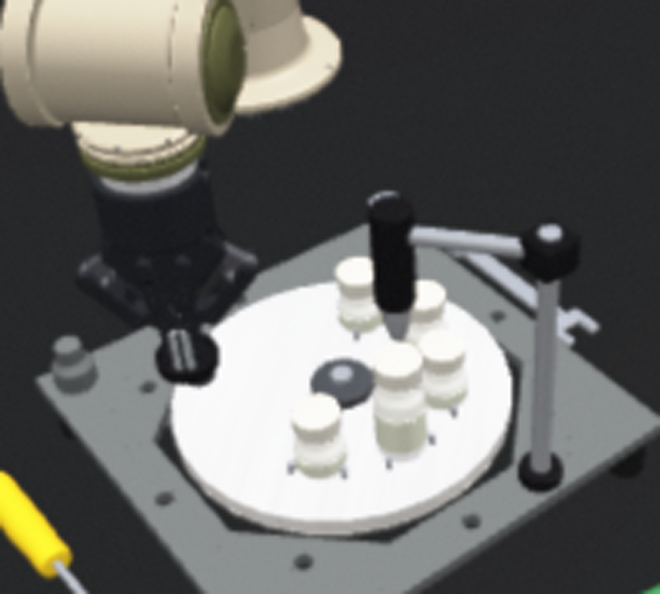

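Run:
```python
import cv2,numpy as np
b=cv2.imread("pics/wrist5.png")[195:275,190:290];c=cv2.imread("pics/wrist4.png")[205:285,190:290]
cv2.imwrite("pics/w5.png",cv2.resize(cv2.convertScaleAbs(np.hstack([c,b]),alpha=2),(800,320),interpolation=cv2.INTER_CUBIC))
```

```text
(no output)
```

View pics/w5.png

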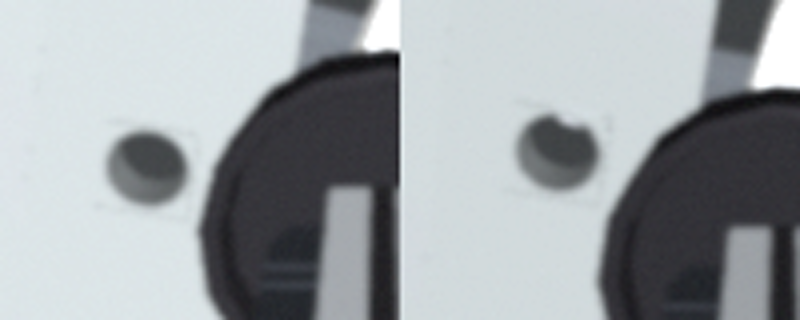

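Run:
```python
from fit import *
p=np.load("p.npy")
# cup position from the wrist image: dark disc; hole
print("hole",proj("wrist",S(p,[(-.15*.7071,-.15*.7071,.05)])))
for d in(42,43,44,45,46):
  t=np.radians(d);print(d,"cup rim c",proj("wrist",S(p,[(-.115*np.cos(t),-.115*np.sin(t),.0855)])).round(1),"pin in hole z.046",proj("wrist",S(p,[(-.15*np.cos(t),-.15*np.sin(t),.040)])).round(1))
  print("  nest jar_right base",proj("wrist",S(p,[(.075*np.cos(t+np.pi/2),.075*np.sin(t+np.pi/2),.114)])).round(1))
r=robot.silhouettes("wrist","thumb_cup");print([(x["confidence"],x["uv"]) for x in r[:2]])
r=robot.silhouettes("wrist","jar_right");print([(x["confidence"],x["uv"]) for x in r[:2]])
```

```text
hole [[229.00825622 233.96710201]]
42 cup rim c [[288.5 260.7]] pin in hole z.046 [[233.7 216.8]]
  nest jar_right base [[648.  178.6]]
43 cup rim c [[287.5 264.2]] pin in hole z.046 [[233.  220.7]]
  nest jar_right base [[644.8 177.8]]
44 cup rim c [[286.7 267.8]] pin in hole z.046 [[232.4 224.5]]
  nest jar_right base [[641.4 177.1]]
45 cup rim c [[286.  271.4]] pin in hole z.046 [[231.8 228.3]]
  nest jar_right base [[638.1 176.4]]
46 cup rim c [[285.3 274.9]] pin in hole z.046 [[231.3 232.1]]
  nest jar_right base [[634.7 175.8]]
[(0.87, [289.7, 243.8]), (0.46, [121.2, 227.0])]
[]
```

The pin's bright edge shows at the top of the hole, at wrist pixel ~(232,225). The table therefore lags about 2°, because the tips slipped slightly in the cup. I'll push a little farther.

Request:
arm_command(
  plan=[
    [0,-0.0002,0.0012,0],
    [0,-0.0004,0.0024,0],
    [0,-0.0006,0.0036,0],
    [0,-0.0006,0.0036,0],
  ],
)

```text
t: 7.6
eef_pos: [0.5426, -0.2325, 0.102]
eef_rot: [0.324, 1.543, -0.326]
ft_force: [0.7, 0.7, 7.8]
grip_width: -0.0001
```

```bash
cat > w.py <<'E'
from fit import *
import sys
p=np.load("p.npy");t=sys.argv[1];snap("wrist",f"pics/wrist{t}.png")
h=proj("wrist",S(p,[(-.15*.7071,-.15*.7071,.05)]))[0];print(h)
u,v=h.round().astype(int);print(u-30,v-30)
b=cv2.imread(f"pics/wrist{t}.png")[v-30:v+50,u-30:u+70]
cv2.imwrite(f"pics/w{t}.png",cv2.resize(cv2.convertScaleAbs(b,alpha=2),(600,480),interpolation=cv2.INTER_CUBIC))
E
python3 arc.py|head -1;python3 w.py 6
```

```text
t 7.6 eef [ 0.5426 -0.2325  0.102 ] F [0.7 0.7 7.8] ang 47.31298798855399 r 0.1146888254908826
[229.67040684 228.46492914]
200 198
```

View pics/w6.png

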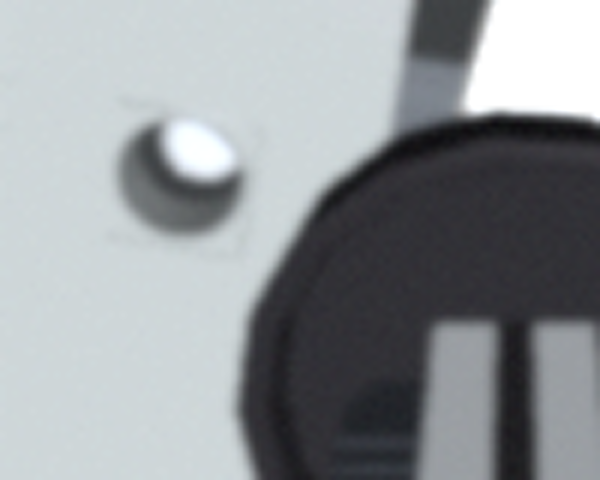

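The pin now sits in the hole at crop (203,148), matching the aligned position once parallax is allowed for (~±1 mm). I'll release straight up, slowly at first.

Request:
arm_command(
  plan=[
    [-0.003,0,0,0],
    [-0.006,0,0,0],
    [-0.009,0,0,0],
    [-0.012,0,0,0],
    [-0.015,0,0,0],
  ],
)

```text
t: 8.15
eef_pos: [0.5418, -0.2321, 0.1159]
eef_rot: [0.325, 1.545, -0.325]
ft_force: [0.6, 0.3, -0.7]
grip_width: 0.0001
```

```bash
python3 arc.py|head -1;python3 w.py 7
```

```text
t 8.15 eef [ 0.5418 -0.2321  0.1159] F [ 0.6  0.3 -0.7] ang 46.89418675551809 r 0.1148046447580218
[233.60168796 222.52130025]
204 193
```

View pics/w7.png

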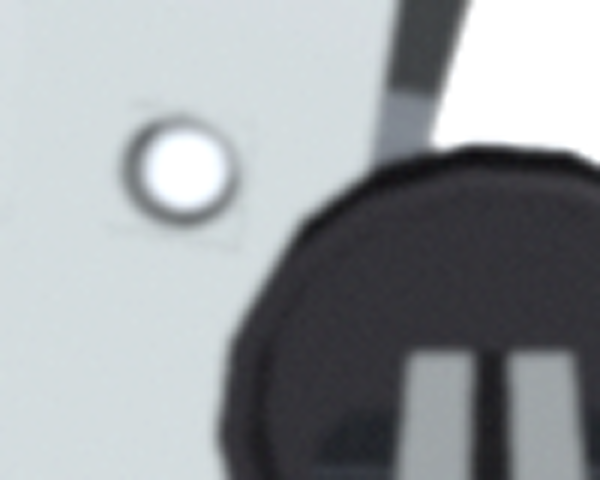

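The pin is centred in the hole and the force is zero. Retracting up and back.

Request:
arm_command(
  plan=[
    [-0.02,0,0,0],
    [-0.05,0,0,0],
    [-0.09,0,0,0],
    [-0.12,0,0,0],
    [-0.14,0,0,0],
  ],
)

```text
t: 8.7
eef_pos: [0.5418, -0.2322, 0.2576]
eef_rot: [0.325, 1.544, -0.326]
ft_force: [-0.0, -0.0, 0.0]
grip_width: 0.0001
```

Request:
arm_command(
  plan=[
    [0,0.03,-0.03,0],
    [0,0.06,-0.06,0],
    [0,0.09,-0.09,0],
    [0,0.12,-0.12,0],
    [0,0.14,-0.14,0],
  ],
)

```text
t: 9.2
eef_pos: [0.4686, -0.0454, 0.2552]
eef_rot: [0.325, 1.547, -0.324]
ft_force: [1.5, 0.3, 0.8]
grip_width: 0.0003
```

Request:
arm_command(
  plan=[
    [0,0.03,-0.03,0],
    [0,0.06,-0.06,0],
    [0,0.08,-0.08,0],
    [0,0.09,-0.09,0],
    [0,0.09,-0.09,0],
  ],
)

```text
t: 9.7
eef_pos: [0.4234, 0.072, 0.2553]
eef_rot: [0.324, 1.547, -0.324]
ft_force: [-0.1, 0.3, -0.0]
grip_width: 0.0002
```

```bash
python3 arc.py|head -1
python3 - <<'E'
from fit import *
p=np.load("p.npy")
a=snap("top","pics/top8.png")[120:290,235:435]
b=snap("scene","pics/scene8.png")[170:310,130:330]
cv2.imwrite("pics/f8.png",np.hstack([cv2.resize(a,(400,340)),cv2.resize(b,(400,340))])[:,:,::-1])
for n in("top","scene"):
  for pt in([-.115*.7071,-.115*.7071,.098],[-.115*.7071,-.115*.7071,.085],[-.15*.7071,-.15*.7071,.052]): print(n,proj(n,S(p,[pt])).round(1))
for n in("top","scene"):
  r=robot.silhouettes(n,"thumb_cup");print(n,[(x["confidence"],x["uv"]) for x in r[:2]])
E
```

```text
t 9.7 eef [0.4234 0.072  0.2553] F [-0.1  0.3 -0. ] ang -59.983549048562146 r 0.27394704021485156
top [[360.1 222.3]]
top [[359.3 222.9]]
top [[368.6 231.7]]
scene [[185.  232.7]]
scene [[185.8 236.7]]
scene [[174.  245.6]]
top [(0.75, [364.4, 224.7])]
scene [(0.81, [186.3, 231.9])]
```

View pics/f8.png

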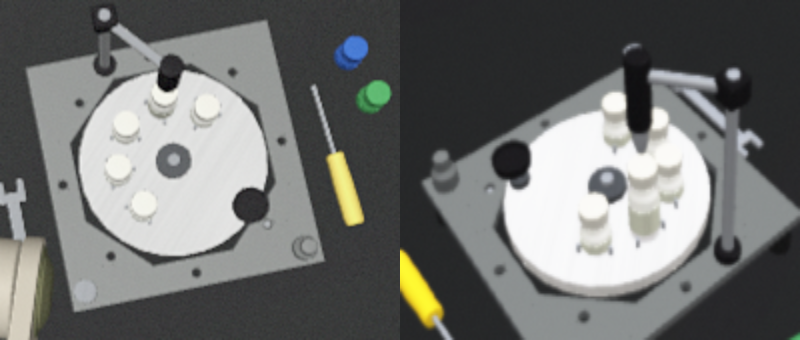

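The cup is raised, at scene (186,232) against a predicted (185,233) when fully out. The pin shows in the next hole, the tall jar is under the probe, and everything is standing. Handing in.

```bash
python3 -c "
from h import *
print(robot.close_job())"
```

```text
the job is handed in; nothing more can be done
None
```

The tall jar is under the water probe, and the plunger has sprung fully out into the next hole. I handed the job in at about 10 s; no verdict was reported.

- **What I did:** I pressed the plunger about 12–13 mm in with the shut fingertips, at roughly 8 N. I then turned the table one hole counter-clockwise, because the tall jar stood on the stand's -y side. Then I lifted straight off and moved the arm clear.
- **Correction on the way:** The table lagged about 2° because the fingertips slipped slightly in the cup. The wrist picture showed the pin only just reaching the hole, so I pushed on about 1.8° before letting go.
- **Last checks:**
  - The pin was centred in the hole.
  - The cup was within about 1.5 px of its fully-out position in the scene view.
  - All five jars were standing in their nests, and the other things on the stand and bench looked unmoved.
- **What disagreed:** In the top view, the network's cup position was about 5 px off the prediction. I put that down to the edge of its outline, since the pictures agree otherwise.

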